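# Drop a failed amplifier module through the flap of the quarantine box

## Task

The finned amplifier module lying on the feed shelf has failed its test: gently push it with the fingertips, flat along the shelf, in through the hanging flap of the quarantine drop box until it goes down the chute inside, then draw the fingers back out so that the flap falls shut. Do not grip, lift or tip the module on the shelf, and leave everything else where it stands.

Things in the scene. Friction and masses are not known exactly. Their poses are not given: they have to be found in the camera images.
- drop_box: Grey sheet-metal quarantine drop box with a feed shelf in front, fixed. Origin: on the bench, below the middle of the shut flap. +x = feeding direction (along the shelf, through the flap, into the box), +z up, +y left when looking along +x. Box: x = 0 to 290 mm (front wall 4 mm thick), 214 mm wide, closed top with a clear pane 175 mm above the bench; nothing on it is higher.
- shelf_front (a point): Middle of the feed shelf's free front end, on its upper face. The dark steel shelf is flat and level, 100 mm above the bench, from x = -202 mm (here) to the flap in the box's frame, y = -128 to +128 mm; lips 10 mm high run along its two sides, none at this end.
- mouth (a point): Middle of the mouth's sill, in the plane of the shut flap, level with the shelf's face (straight above drop_box's origin). The mouth is the only way in: 124 mm wide (62 mm to either side), clear height 61 mm from the shelf to the flap's hinge; above the hinge a lintel up to the box's top.
- chute_edge (a point): Middle of the edge, 48 mm behind mouth, to which the shelf's face runs on level inside the box. Here the floor turns down into a chute that slopes 45 degrees to a catch floor 10 mm above the bench. A module whose middle has been pushed 7 mm or more past this edge tips over it and slides down by itself.
- flap (a joint): Aluminium flap in the mouth, hinged along its upper edge 61 mm above the shelf, 3 mm behind the front wall's mid-plane: 0 = hanging shut (upright), grows as it swings inward, at most 1.45; it cannot swing outward. 120 mm wide, 57 mm high, 3 mm thick, 45 g, no spring: its weight alone shuts it; the module or a finger pushes it open easily.
- flap_edge (a point): Middle of the flap's lower edge; 4 mm above the shelf when shut.
- amp_module: The failed amplifier module: bare aluminium block 90 mm long (its x), 60 mm wide (its y), 32 mm high, with nine upright cooling fins along its length on top; 0.2 to 0.45 kg. Origin: centre of its underside. Lies flat on the shelf, length along the feeding direction within 0.4 rad, its middle 85 to 120 mm in front of the flap and up to 42 mm to either side of the mouth's middle.
- solder_spool: Bystander: small reel of solder, 38 mm across and 38 mm high, standing on the feed shelf beside the mouth, close to the box's front wall. Origin: centre of its underside.
- lidded_module: Bystander: plain aluminium module with a flat screwed lid and no fins, 110 x 60 x 28 mm, lying on the bench beside the shelf. Origin: centre of its underside.
- flux_bottle: Bystander: small bottle, 42 mm across, 105 mm high, on the bench beside the box. Origin: centre of its underside.
- multimeter: Bystander: hand-held multimeter, 178 x 84 x 36 mm (48 mm high over its dial), lying on the bench beside the box. Origin: centre of its underside.
- driver: Bystander: screwdriver, 190 mm long, lying on the bench in front of the shelf's front end. Origin: under its middle.
Not all that is in view belongs to the job. Leave any red or yellow look-alike of the amp_module alone.

How it is judged:
On the way:
1. the flap is pushed open (over 0.5 rad) with the module in the mouth, still level with the shelf (value of joint flap above 0.5 rad and x of amp_module in the frame of drop_box above -0.05 m and y of amp_module in the frame of drop_box between -0.045 and 0.045 m and z of amp_module in the frame of drop_box above 0.09 m), for 0.1 s.
At the end, for the whole second after the job is handed in: The module lies at rest at the bottom of the chute inside the box (more than 80 mm behind the flap's plane, its origin at least 40 mm below the shelf's face), and the flap hangs shut (within 0.08 rad) (x of amp_module in the frame of drop_box between 0.08 and 0.28 m and y of amp_module in the frame of drop_box between -0.1 and 0.1 m and z of amp_module in the frame of drop_box below 0.06 m and linear speed of amp_module below 0.02 m/s and value of joint flap below 0.08 rad and velocity of joint flap between -0.2 and 0.2 rad/s); the robot touches nothing.
It fails at once if the module is lifted more than 20 mm off the shelf (z of amp_module in the frame of drop_box above 0.12 m).
It fails at once if the module is tipped by more than 0.3 rad while on the shelf in front of the box (angle between amp_module's own z axis and vertical above 0.3 rad and x of amp_module in the frame of drop_box below 0.02 m).
It fails at once if the fingers squeeze or ram the module with more than 40 N (contact force between amp_module and the fingers above 40 N).
It fails at once if another thing on the bench or the shelf is displaced by more than 20 mm (distance of any of solder_spool, lidded_module, flux_bottle, multimeter, driver from where it was at the start of the episode above 0.02 m).
It also fails if it takes over 48 s, if anything falls off the work surface, if the arm or the gripper's body presses on something with over 40 N, if the wrist force passes 120 N, or if a joint passes its speed limit or range.

## Robot

A 6-joint arm with a two-finger parallel gripper is mounted at the origin on the work surface. World frame = base frame: x ahead of the robot, y to its left, z up, the work surface at z = 0. Lengths are in m, angles in rad, forces in N, time in s.
With the tool pointing down it reaches from about 0.25 to 0.775 m from the base axis. Payload 4 kg.
Tool frame: the origin (TCP) lies on the centre line of the jaws, within the pads' length; the fingertips stand 19 mm ahead of it and the grasp point (between the pads) is the TCP; x points along the fingers, z is the direction in which the jaws open and shut, and the axes are right-handed (so a half turn about x gives the same grasp; the last joint's range is limited). The gripper opens to 94 mm and grips with 3 to 60 N. Pads are 16 mm wide; open, the fingers measure 119 mm over their backs; the gripper's body (75 mm by 177 mm) begins 78 mm behind the grasp point.
Start: joints at [-1.223, 0.087, 1.371, -0, 1.684, -0.103], TCP at [0.24, -0.495, 0.225] pointing down, gripper open.
Joint ranges: [-3.1, 3.1], [-0.76, 2.03], [0.27, 2.55], [-1.08, 4.22], [0.17, 2.65], [-2.57, 2.57]. Speed limits (rad/s): [2.79, 2.79, 3.14, 3.14, 3.14, 3.14].

## Interface

Orientations are given as [roll, pitch, yaw] about the fixed x, y, z axes, in that order (R = Rz(yaw) Ry(pitch) Rx(roll)).
In Python, from bench import robot, snapshot, camera_params gives the robot as it stands.
- The arm moves only by the tool step_arm, never from a script. Its argument "motion" is text: rows parted by semicolons, each of 7 numbers parted by spaces: the opening in per cent of the stroke, from 0 (shut) to 100 (fully open), then the shift along the tool's x, y, z in cm, then the turn, a rotation vector about the tool's x, y, z in rad. A call has 1 to 20 rows; each row shifts and turns the commanded pose from where the row before left it, along the tool's axes as they then stand; what a row does not reach is not made up. A row lasts 1/12 s, in which the tool goes at most 41.7 mm and 7.16 degrees, less where a joint would pass 70% of its speed; a pose out of reach is approached as far as the arm can. A call with a gripper value outside its range is refused whole. The fingers move at their own pace and stop on an object; the grip force is fixed at half the most. Time passes only in rows, so rows that do not move let the fingers close. It gives the time, the measured TCP pose, the force and the opening at its end, in the units of the state.
- robot.get_obs(): the state, without advancing time (a new reading comes with each control period).
- snapshot(name): name is "scene" or "top" or "wrist"; returns the picture (400x640x3 uint8, red, green, blue); there is no depth.
- camera_params(name): a dict with "fx", "fy", "cx", "cy" (pixels), "R" (3x3) and "t" (3): a world point X has camera coordinates R X + t. Camera axes: x right, y down, z forward; pixel columns grow to the right and rows downward; lengths in m; the calibration is good to about 2 mm. A picture is of the moment at which its call begins: read the wrist's pose just before it. camera_params takes no time and is no camera call; for the wrist camera it gives the pose at the moment of the call.
- robot.close_job(): hands the job in, once; it reports no verdict.
The state is a dict: "time": time; "joint_positions": joint angles; "qvel": joint speeds; "joint_torque": joint torques, N m; "tool_pos": TCP position; "ee_rot": TCP orientation; "wrist_force": force on the tool from outside, world axes, zero at the start; "wrist_torque": the same for the moment, N m; "width": finger opening in m.
Only numpy, scipy, OpenCV 4.12 (cv2) and the standard library are available. Lean on these libraries where they do the work, as an engineer would, in place of code of your own. Each camera call takes 0.05 s, during which the arm holds its last target.

## Working session

There is one attempt and no reset: what is moved stays moved. The work goes in short steps, Python scripts to look and compute and a tool call to move; the robot and the scene stay as the last step left them, time stands still between calls to the robot, and variables do not carry over. Pictures are saved under pics/ and viewed, and the job is handed in when it is done.

Besides the shell and the picture viewer there is one more tool, called after "Call:" as a command line: name --argument value ..., lists and objects as JSON in quotes. step_arm: Moves the arm, as the interface text tells. Its arguments: {"type":"object","properties":{"motion":{"type":"string"}},"required":["motion"]}

```bash
ls; mkdir -p pics; python3 - <<'E'
from bench import robot, snapshot, camera_params
import cv2
for n in ("scene","top","wrist"):
    p=camera_params(n); im=snapshot(n); cv2.imwrite(f"pics/{n}0.png",im[:,:,::-1]); print(n,p)
print(robot.get_obs())
E
```

```text
pics
scene {'fx': 394.28537733629406, 'fy': 394.28537733629406, 'cx': 317.90963292670733, 'cy': 197.3012400957652, 'R': array([[ 0.12857077,  0.99168255,  0.00593917],
       [ 0.70595189, -0.08731664, -0.70285684],
       [-0.69649227,  0.09455962, -0.71130654]]), 't': array([-0.10949944, -0.32804199,  1.37916046])}
top {'fx': 392.77190475069506, 'fy': 392.77190475069506, 'cx': 325.3676799644104, 'cy': 204.21787995370113, 'R': array([[-0.02894118, -0.9995396 , -0.00911008],
       [-0.9918408 ,  0.02984788, -0.12393924],
       [ 0.1241541 ,  0.0054488 , -0.99224799]]), 't': array([0.04410034, 0.59761498, 0.98381162])}
wrist {'fx': 284.36971244311803, 'fy': 284.36971244311803, 'cx': 317.6792954473713, 'cy': 201.40468102853086, 'R': array([[ 0.43540064, -0.90023328, -0.00251349],
       [-0.86427162, -0.41878571,  0.27866306],
       [-0.25191437, -0.11915774, -0.96038564]]), 't': array([-0.54979962, -0.0273444 ,  0.39198827])}
{'time': 0.15, 'joint_positions': array([-1.22308606e+00,  8.77977557e-02,  1.37189861e+00, -1.38743461e-05,
        1.68358419e+00, -1.03128598e-01]), 'qvel': array([ 0.00241761, -0.00299675, -0.00331011, -0.00126209,  0.00013602,
        0.00177584]), 'joint_torque': array([ 7.98324872e-04, -3.40644550e+01, -3.02792144e+01,  7.16313603e-02,
        3.05770151e-02, -1.26352415e-04]), 'tool_pos': array([ 0.23949235, -0.49469281,  0.22357048]), 'ee_rot': array([3.04663305, 1.56910836, 1.92667404]), 'wrist_force': array([-0.18680155,  0.10733825, -0.09643887]), 'wrist_torque': array([-0.02081144, -0.00040223,  0.00200186]), 'width': 0.09405509137938212}
```

View pics/scene0.png

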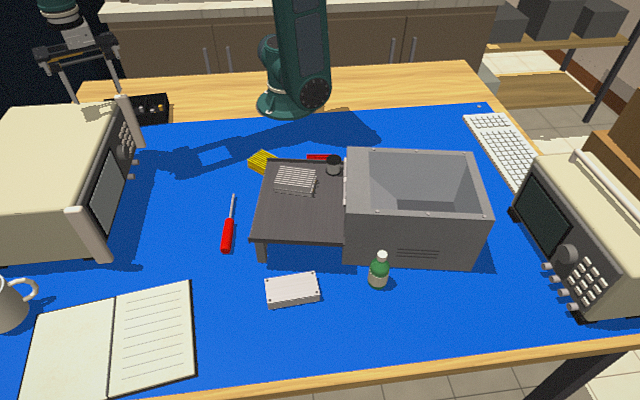

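View pics/top0.png

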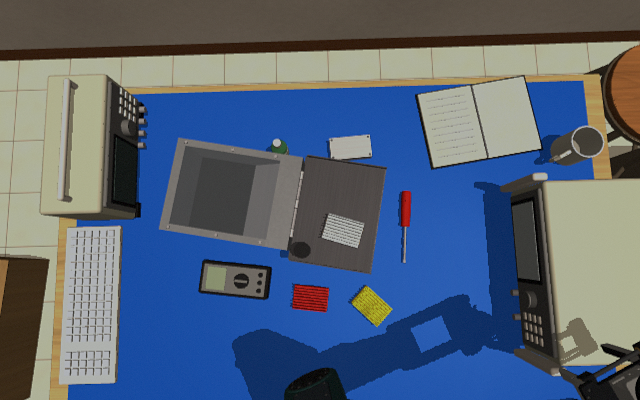

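View pics/wrist0.png

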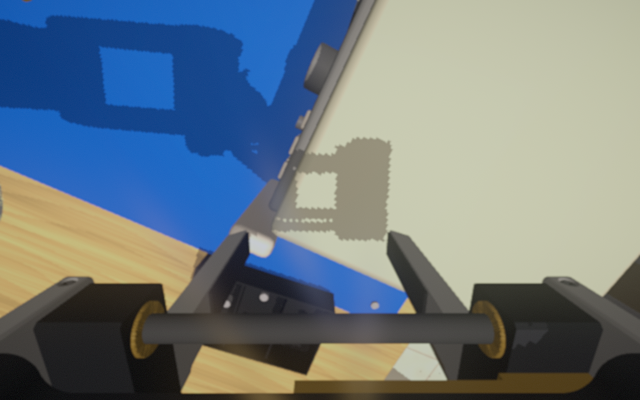

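Candidates (top view): white finned block on the shelf (343,231), lidded module on the bench (350,147), red look-alike (310,297), yellow look-alike (371,306). The finned bare one on the shelf is the target, so I'll check it in a close crop.

```bash
python3 - <<'E'
import cv2
im=cv2.imread("pics/top0.png")[130:285,150:400]
cv2.imwrite("pics/topcrop.png",cv2.resize(im,None,fx=3.2,fy=3.2,interpolation=cv2.INTER_CUBIC)) 
im=cv2.imread("pics/scene0.png")[140:270,230:390]
cv2.imwrite("pics/scenecrop.png",cv2.resize(im,None,fx=4,fy=4,interpolation=cv2.INTER_CUBIC)) 
E
```

```text
(no output)
```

View pics/topcrop.png

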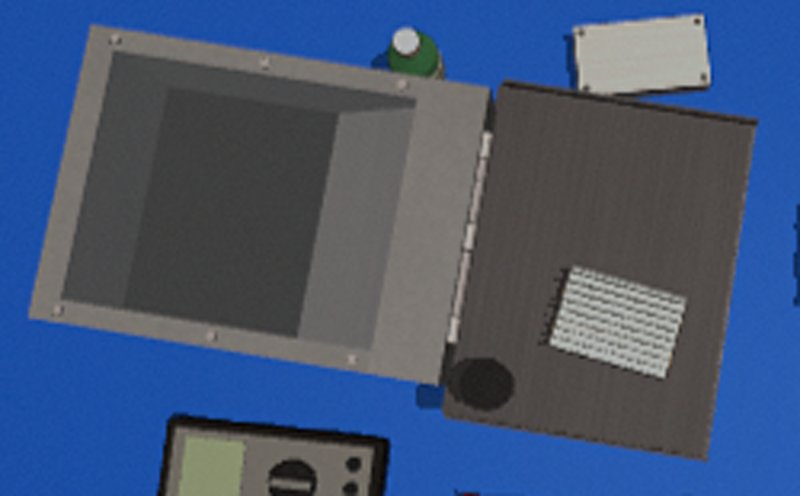

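View pics/scenecrop.png

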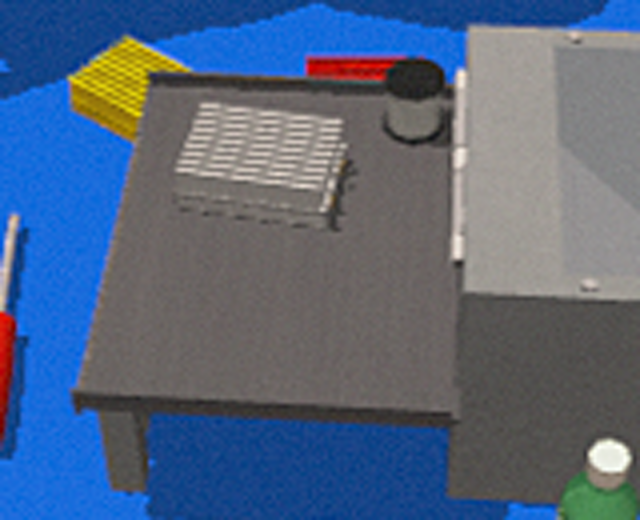

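```bash
cat > h.py <<'E'
import numpy as np
from bench import robot, snapshot, camera_params
def ray(p,uv,z):
    d=p['R'].T@np.array([(uv[0]-p['cx'])/p['fx'],(uv[1]-p['cy'])/p['fy'],1]); c=-p['R'].T@p['t']
    return c+d*(z-c[2])/d[2]
def proj(p,X):
    c=p['R']@X+p['t']; return np.array([p['fx']*c[0]/c[2]+p['cx'],p['fy']*c[1]/c[2]+p['cy']])
E
python3 - <<'E'
from h import *
import cv2
np.set_printoptions(precision=4,suppress=True)
p=camera_params("top"); P=lambda x,y,z: ray(p,(x/3.2+150-.35,y/3.2+130-.35),z)[:2]
roof=np.array([P(*c,.175) for c in [(92,25),(492,90),(440,384),(30,318)]]); print("roof",roof)
for i in range(4): print(np.linalg.norm(roof[i]-roof[i-1]))
sh=np.array([P(757,122,.11),P(706,460,.11)]); print("shelf",sh,np.linalg.norm(sh[0]-sh[1]))
m=np.array([P(*c,.132) for c in [(570,265),(686,297),(664,378),(551,345)]]); print("mod",m)
for i in range(4): print(np.linalg.norm(m[i]-m[i-1]))
# finer: mask of module
im=cv2.imread("pics/top0.png"); 
g=im.min(axis=2); mask=(g>105).astype(np.uint8); mask[:205]=0; mask[255:]=0; mask[:,:318]=0; mask[:,370:]=0
mask=cv2.morphologyEx(mask,cv2.MORPH_CLOSE,np.ones((5,5)))
cs,_=cv2.findContours(mask,0,2); c=max(cs,key=cv2.contourArea); r=cv2.minAreaRect(c); b=cv2.boxPoints(r); print(r,b)
mm=np.array([ray(p,q,.132)[:2] for q in b]); print(mm, [np.linalg.norm(mm[i]-mm[i-1]) for i in range(4)])
front=roof[1]-roof[2]; fl=sh.mean(0)
ex1=np.array([front[1],-front[0]]); ex1*=-np.sign(ex1@(fl-roof[1:3].mean(0)))/np.linalg.norm(ex1)
ds=sh[0]-sh[1]; ex2=np.array([ds[1],-ds[0]]);ex2*=np.sign(ex2@ex1)/np.linalg.norm(ex2)
ex3=roof[0]+roof[3]-roof[1]-roof[2];ex3/=np.linalg.norm(ex3)
print("yaws",[np.arctan2(e[1],e[0]) for e in (ex1,ex2,ex3)])
e=ex1+ex2+ex3; e/=np.linalg.norm(e); y=np.array([-e[1],e[0]])
o1=fl+.202*e; o2=roof[1:3].mean(0); o3=roof[[0,3]].mean(0)-.29*e
print("origins",o1,o2,o3)
o=np.mean([o1,o2,o3],0)
for q in (m,mm):
    print("mod in box",(q.mean(0)-o)@e,(q.mean(0)-o)@y)
d=m[0]+m[3]-m[1]-m[2]; print("mod yaw",np.arctan2(d[1],d[0]))
sp=P(485,383,.138); print("spool",sp,(sp-o)@e,(sp-o)@y)
# scene check of module top corners
ps=camera_params("scene"); S=lambda x,y,z: ray(ps,(x/4+230-.37,y/4+140-.37),z)[:2]
ms=np.array([S(*c,.132) for c in [(203,102),(343,119),(328,190),(178,174)]]); print("scene mod",ms,(ms.mean(0)-o)@e,(ms.mean(0)-o)@y)
rs=np.array([S(468,26,.175),S(463,293,.175)]); print("scene roof front",rs,(rs-o)@e,(rs-o)@y)
np.savez("geo.npz",o=o,e=e,y=y)
E
```

```text
roof [[0.7465 0.3596]
 [0.6897 0.0727]
 [0.4825 0.1133]
 [0.5367 0.3994]]
0.21356005447455473
0.2925025565584207
0.2111040676430203
0.2911841485469549
shelf [[ 0.6746 -0.1248]
 [ 0.422  -0.0751]] 0.2575087525627709
mod [[ 0.5671  0.0208]
 [ 0.5411 -0.0633]
 [ 0.4827 -0.0449]
 [ 0.5089  0.0364]]
0.06022865772513369
0.08808388394435795
0.06122597949305685
0.08549217982460403
((342.8113098144531, 230.16038513183594), (37.36206817626953, 25.961143493652344), 15.945395469665527) [[321.283  237.5094]
 [328.4151 212.5472]
 [364.3396 222.8113]
 [357.2075 247.7736]]
[[ 0.5089  0.0377]
 [ 0.5669  0.0193]
 [ 0.5402 -0.064 ]
 [ 0.4827 -0.0451]] [np.float64(0.08683237583067645), np.float64(0.06084576502917719), np.float64(0.08750294997709882), np.float64(0.06060155280902382)]
yaws [np.float64(1.3772155956755552), np.float64(1.3763653214854068), np.float64(1.379424094631579)]
origins [0.5871 0.0983] [0.5861 0.093 ] [0.586  0.0949]
mod in box -0.11792340607054898 0.03953506788451515
mod in box -0.11823346575799407 0.03976898120133792
mod yaw 1.2644307182017824
spool [0.4828 0.0847] -0.03038008225584005 0.09964591968353918
scene mod [[ 0.4814 -0.0436]
 [ 0.5069  0.0379]
 [ 0.5662  0.0219]
 [ 0.5426 -0.0617]] -0.11670874913093236 0.04046776063280645
scene roof front [[0.4822 0.1151]
 [0.6918 0.0745]] [-0.0006 -0.0003] [ 0.106  -0.1075]
```

```bash
python3 - <<'E'
from h import *
from scipy.spatial.transform import Rotation as Ro
np.set_printoptions(precision=4,suppress=True)
g=np.load("geo.npz");o,e,y=g['o'],g['e'],g['y'];print(o,e,y)
s=robot.get_obs(); R=Ro.from_euler('xyz',s['ee_rot']).as_matrix(); print(R)
p=camera_params("wrist"); c=-p['R'].T@p['t']; print("cam in tool",R.T@(c-s['tool_pos']))
B=np.array([[e[0],y[0],0],[e[1],y[1],0],[0,0,1]]); print("tool in box",B.T@R, B.T@(s['tool_pos']-[*o,0]))
E
```

```text
[0.5864 0.0954] [0.1919 0.9814] [-0.9814  0.1919]
[[-0.0006  0.9001  0.4357]
 [ 0.0016  0.4357 -0.9001]
 [-1.      0.0002 -0.0017]]
cam in tool [-0.1593  0.0828  0.0009]
tool in box [[ 0.0014  0.6004 -0.7997]
 [ 0.0009 -0.7997 -0.6004]
 [-1.      0.0002 -0.0017]] [-0.6457  0.2272  0.2236]
```

Call:
step_arm --motion "58 -2.5 0 0 0 0 0; 58 -2.5 0 0 0 0 0; 58 0 0 0 0.108 0 0; 58 0 0 0 0.108 0 0; 58 0 0 0 0.107 0 0; 58 0 0 0 0.107 0 0; 58 0 0 0 0.107 0 0; 58 0 0 0 0.107 0 0; 58 0 0 0 0 0 0"

```text
time: 0.9
tool_pos: [0.2396, -0.4949, 0.274]
ee_rot: [-2.588, 1.57, 1.929]
wrist_force: [-0.4, 0.3, -0.7]
width: 0.0543
```

```bash
cat >> h.py <<'E'
from scipy.spatial.transform import Rotation as Ro
g=np.load("geo.npz"); B=np.eye(3); B[:2,0]=g['e']; B[:2,1]=g['y']; O=np.array([*g['o'],0])
np.set_printoptions(precision=4,suppress=True)
def st():
    s=robot.get_obs(); R=Ro.from_euler('xyz',s['ee_rot']).as_matrix()
    print("t",s['time'],"box pos",B.T@(s['tool_pos']-O),"W",s['tool_pos'],"F",B.T@s['wrist_force'],"w",s['width']); print("Rbox\n",B.T@R,"\nq",s['joint_positions']); return s,R
def to(box,s,R,Rt=None):
    d=R.T@(O+B@np.array(box)-s['tool_pos'])*100; print("shift cm in tool",d,np.linalg.norm(d))
    if Rt is not None: print("rotvec",Ro.from_matrix((B.T@R).T@Rt).as_rotvec())
RS=np.array([[0,0,-1],[0,-1,0],[-1,0,0.]])
RF=np.array([[0,1,0],[0,0,-1],[-1,0,0.]])
E
python3 - <<'E'
from h import *
s,R=st(); to((-.117,.100,.25),s,R,RS)
E
```

```text
t 0.9 box pos [-0.6459  0.2271  0.274 ] W [ 0.2396 -0.4949  0.274 ] F [ 0.1987  0.4677 -0.7497] w 0.05434378201521399
Rbox
 [[ 0.0007 -0.0018 -1.    ]
 [ 0.0005 -1.      0.0018]
 [-1.     -0.0005 -0.0007]] 
q [-1.2231  0.0834  1.2776 -0.      1.7815  0.5426]
shift cm in tool [  2.4337  12.6117 -52.9115] 54.44817423829252
rotvec [-0.0018 -0.0007  0.0005]
```

Call:
step_arm --motion "58 0 0.79 -3.31 0 0 0; 58 0 0.79 -3.31 0 0 0; 58 0 0.79 -3.31 0 0 0; 58 0 0.79 -3.31 0 0 0; 58 0 0.79 -3.31 0 0 0; 58 0 0.79 -3.31 0 0 0; 58 0 0.79 -3.31 0 0 0; 58 0 0.79 -3.31 0 0 0; 58 0 0.79 -3.31 0 0 0; 58 0 0.79 -3.31 0 0 0; 58 0 0.79 -3.31 0 0 0; 58 0 0.79 -3.31 0 0 0; 58 0 0.79 -3.31 0 0 0; 58 0 0.79 -3.31 0 0 0; 58 0 0.79 -3.31 0 0 0; 58 0 0.79 -3.31 0 0 0; 58 0 0 0 0 0 0; 58 0 0 0 0 0 0"

```text
time: 2.4
tool_pos: [0.4654, 0.0018, 0.2739]
ee_rot: [-1.198, 1.569, -2.956]
wrist_force: [0.2, -0.7, 0.5]
width: 0.0545
```

```bash
python3 - <<'E'
from h import *
import cv2
s,R=st(); to((-.117,.100,.128),s,R,RS)
cv2.imwrite("pics/w1.png",snapshot("wrist")[:,:,::-1])
E
```

```text
t 2.4 box pos [-0.1151  0.1007  0.2739] W [0.4654 0.0018 0.2739] F [-0.6542 -0.2852  0.4684] w 0.054451181438470234
Rbox
 [[-0.0005  0.0058 -1.    ]
 [ 0.0012 -1.     -0.0058]
 [-1.     -0.0012  0.0005]] 
q [-0.1178 -0.1058  1.465  -0.0004  1.7836  1.6402]
shift cm in tool [14.5949  0.0908  0.1839] 14.596292293923586
rotvec [0.0058 0.0005 0.0012]
```

View pics/w1.png

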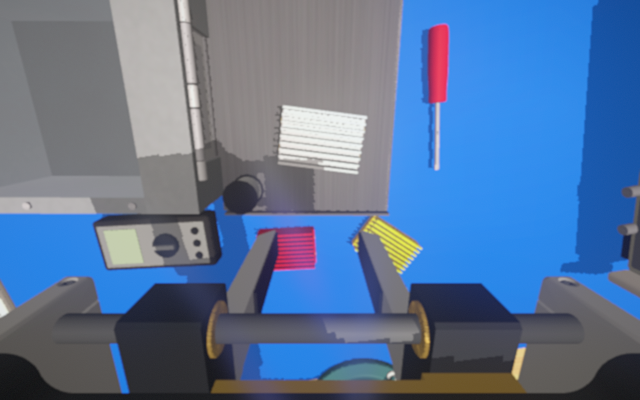

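```bash
python3 - <<'E'
from h import *
p=camera_params("wrist")
b=lambda q:B.T@(q-O)
m=np.array([b(ray(p,q,.132)) for q in [(282,106),(367,116),(357,173),(278,163)]]); print(m,m.mean(0))
print("spool top",b(ray(p,(243,194),.138)),"lip",b(ray(p,(330,211),.11)), "shelf front", b(ray(p,(397,100),.1)))
for x in(-.15,-.08):
  for z in (.12,.1): print(proj(p,O+B@np.array([x,.1,z])))
E
```

```text
[[-0.08    0.0056  0.132 ]
 [-0.1659  0.015   0.132 ]
 [-0.1582  0.0736  0.132 ]
 [-0.0739  0.0631  0.132 ]] [-0.1195  0.0393  0.132 ]
spool top [-0.0359  0.0956  0.138 ] lip [-0.1309  0.1238  0.11  ] shelf front [-0.2035 -0.0023  0.1   ]
[347.4439 193.9614]
[345.7823 189.7327]
[285.9791 193.7865]
[287.7572 189.5671]
```

Call:
step_arm --motion "58 3 -0.1 0.2 0 0 0; 58 3 0 0.2 0 0 0; 58 3 0 0 0 0 0; 58 2 0 0 0 0 0; 58 1 0 0 0 0 0; 58 1 0 0 0 0 0; 58 1 0 0 0 0 0; 58 0.7 0 0 0 0 0; 58 0 0 0 0 0 0; 58 0 0 0 0 0 0"

```text
time: 3.28
tool_pos: [0.4639, -0.0035, 0.1279]
ee_rot: [1.479, 1.57, -0.285]
wrist_force: [0.0, 0.0, -0.8]
width: 0.0547
```

```bash
python3 - <<'E'
from h import *
import cv2
s,R=st(); to((-.118,.039,.126),s,R,RS)
cv2.imwrite("pics/s2.png",cv2.resize(snapshot("scene")[120:270,220:400,::-1],None,fx=4,fy=4))
E
```

```text
t 3.2833 box pos [-0.1205  0.1012  0.1279] W [ 0.4639 -0.0035  0.1279] F [ 0.0193 -0.0075 -0.7974] w 0.05465184545513597
Rbox
 [[-0.0001 -0.0001 -1.    ]
 [-0.0008 -1.      0.0001]
 [-1.      0.0008  0.0001]] 
q [-0.1297 -0.0663  1.7185 -0.0001  1.4885  1.6343]
shift cm in tool [ 0.1991  6.2184 -0.255 ] 6.226804708830626
rotvec [-0.0001  0.0001 -0.0008]
```

View pics/s2.png

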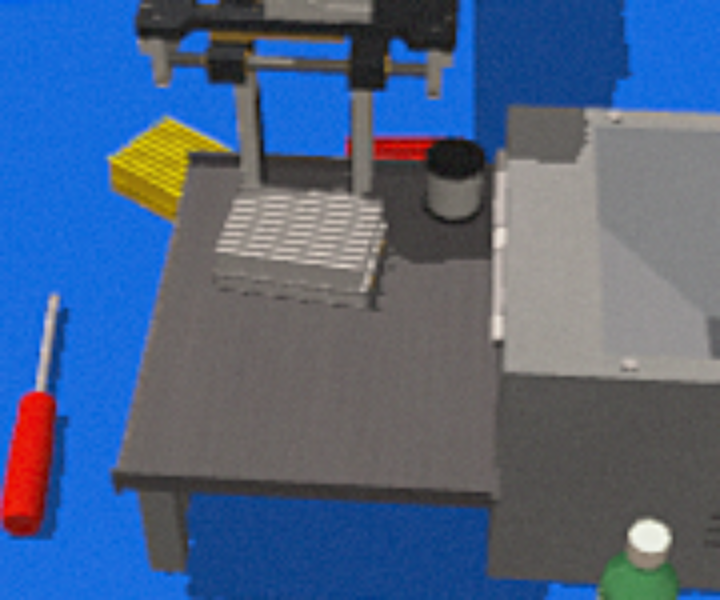

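Both fingers stand behind the module's left side, between it and the lip and clear of the spool. Now the side push to the middle.

Call:
step_arm --motion "58 0 0.4 0 0 0 0; 58 0 0.4 0 0 0 0; 58 0 0.4 0 0 0 0; 58 0 0.4 0 0 0 0; 58 0 0.4 0 0 0 0; 58 0 0.4 0 0 0 0; 58 0 0.4 0 0 0 0; 58 0 0.4 0 0 0 0; 58 0 0.4 0 0 0 0; 58 0 0.4 0 0 0 0; 58 0 0.4 0 0 0 0; 58 0 0.4 0 0 0 0; 58 0 0.4 0 0 0 0; 58 0 0.4 0 0 0 0; 58 0 0.3 0 0 0 0; 58 0 0.2 0 0 0 0; 58 0 0.1 0 0 0 0; 58 0 0 0 0 0 0"

```text
time: 4.83
tool_pos: [0.5244, -0.0147, 0.1273]
ee_rot: [-2.231, 1.569, 2.289]
wrist_force: [-4.7, 1.0, 3.2]
width: 0.0543
```

```bash
python3 - <<'E'
from h import *
import cv2
s,R=st()
cv2.imwrite("pics/w3.png",snapshot("wrist")[:,:,::-1])
E
```

```text
t 4.8333 box pos [-0.12    0.0397  0.1273] W [ 0.5244 -0.0147  0.1273] F [0.0722 4.8175 3.1732] w 0.054346940139380094
Rbox
 [[ 0.0009  0.0004 -1.    ]
 [ 0.0011 -1.     -0.0004]
 [-1.     -0.0011 -0.0009]] 
q [-0.1368  0.0713  1.5819  0.0009  1.4895  1.6267]
```

View pics/w3.png

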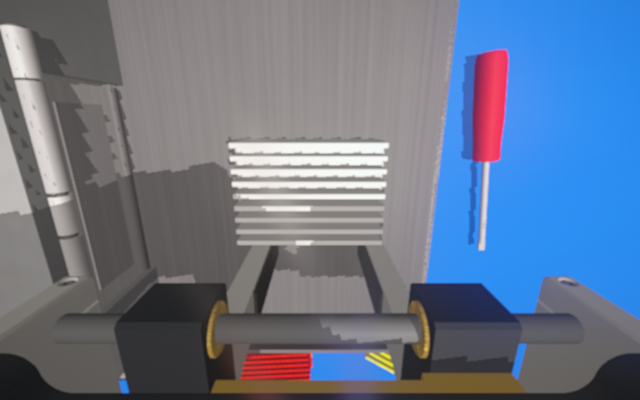

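Call:
step_arm --motion "58 0 -0.7 0 0 0 0; 58 0 -0.8 0 0 0 0; 58 -2 0 0 0 0 0; 58 -3 0 0 0 0 0; 58 -3 0 0 0 0 0; 58 -3 0 0 0 0 0; 50 -1 0 0 0 0 0; 50 0 0 0 -0.121 0 0; 50 0 0 0 -0.121 0 0; 50 0 0 0 -0.121 0 0; 50 0 0 0 -0.121 0 0; 50 0 0 0 -0.121 0 0; 50 0 0 0 -0.121 0 0; 50 0 0 0 -0.121 0 0; 50 0 0 0 -0.121 0 0; 50 0 0 0 -0.121 0 0; 50 0 0 0 -0.121 0 0; 50 0 0 0 -0.121 0 0; 50 0 0 0 -0.12 0 0; 50 0 0 0 -0.12 0 0"

```text
time: 6.55
tool_pos: [0.5095, -0.0124, 0.2462]
ee_rot: [-2.504, 1.57, -2.691]
wrist_force: [-1.1, 0.1, -0.1]
width: 0.0468
```

```bash
python3 - <<'E'
from h import *
import cv2
s,R=st();to((-.24,.0,.2),s,R,RF)
cv2.imwrite("pics/t4.png",cv2.resize(snapshot("top")[130:285,150:400,::-1],None,fx=3.2,fy=3.2))
E
```

```text
t 6.55 box pos [-0.1205  0.0548  0.2462] W [ 0.5095 -0.0124  0.2462] F [-0.1543  1.1136 -0.1247] w 0.04684981071426082
Rbox
 [[-0.0002  1.      0.006 ]
 [ 0.0003  0.006  -1.    ]
 [-1.     -0.0002 -0.0003]] 
q [-0.1354 -0.006   1.4246 -0.0002  1.7233  0.0517]
shift cm in tool [  4.6187 -11.9794   5.4073] 13.931192952932285
rotvec [ 0.006  -0.0003  0.0002]
```

View pics/t4.png

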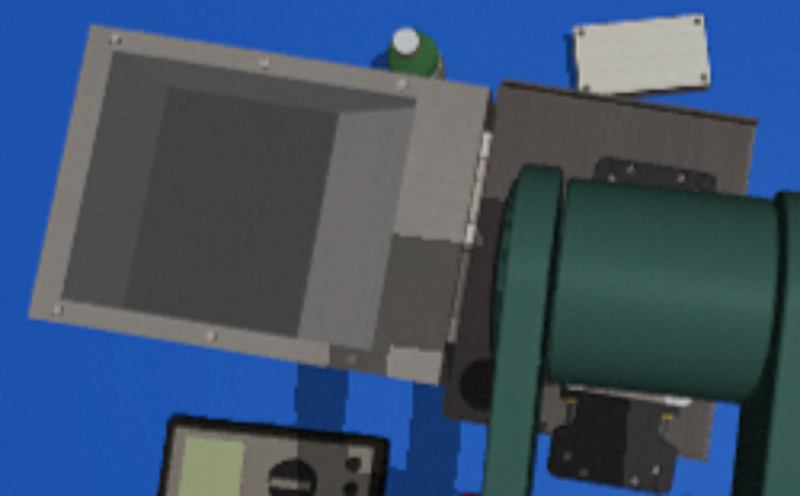

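Call:
step_arm --motion "50 0 -2.3 0.9 0 0 0; 50 0 -2.3 0.9 0 0 0; 50 0 -2.3 0.9 0 0 0; 50 0 -2.4 0.9 0 0 0; 50 0 -2.4 0.9 0 0 0; 50 0 -2.3 0.9 0 0 0; 50 0 0 0 0 0 0.1; 50 0 0 0 0 0 0.1; 50 0 0 0 0 0 0.1; 50 0 0 0 0 0 0.1; 50 0 0 0 0 0 0.1; 50 0 0 0 0 0 0.1; 50 0 0 0 0 0 0.1; 50 0 0 0 0 0 0; 50 0 0 0 0 0 0"

```text
time: 7.85
tool_pos: [0.5354, -0.1609, 0.2452]
ee_rot: [1.578, 0.871, 1.379]
wrist_force: [0.2, -1.0, 0.4]
width: 0.0471
```

```bash
python3 - <<'E'
from h import *
import cv2
s,R=st();
a=.7; Rt=RF@Ro.from_euler('z',a).as_matrix(); print(Rt)
to((-.24,.0,.2),s,R,Rt)
cv2.imwrite("pics/w5.png",snapshot("wrist")[:,:,::-1])
cv2.imwrite("pics/s5.png",snapshot("scene")[:,:,::-1])
E
```

```text
t 7.85 box pos [-0.2614  0.0009  0.2452] W [ 0.5354 -0.1609  0.2452] F [-0.9675 -0.4131  0.4235] w 0.04707932374744594
Rbox
 [[ 0.644   0.765  -0.0037]
 [ 0.001  -0.0057 -1.    ]
 [-0.765   0.644  -0.0044]] 
q [-0.7347  0.2552  1.2904  0.6299  1.9305 -0.41  ]
[[ 0.6442  0.7648  0.    ]
 [ 0.      0.     -1.    ]
 [-0.7648  0.6442  0.    ]]
shift cm in tool [ 4.8369 -1.2798  0.0989] 5.004354669932866
rotvec [-0.0057 -0.001   0.0002]
```

View pics/w5.png

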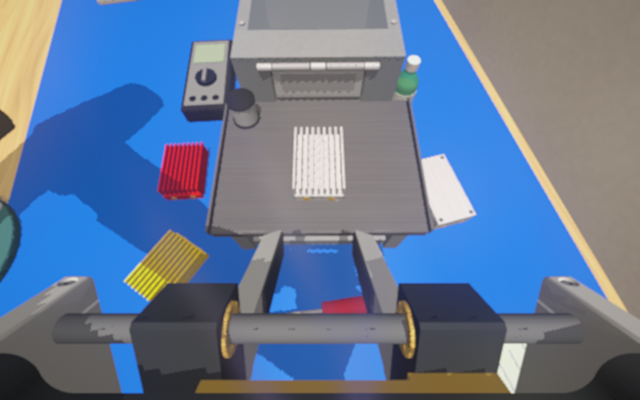

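View pics/s5.png

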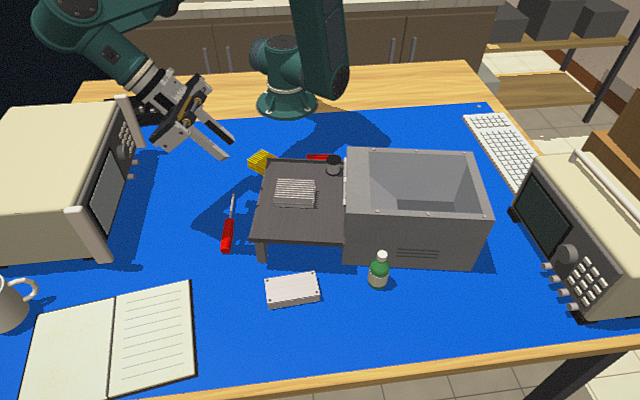

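```bash
python3 - <<'E'
from h import *
import cv2
im=cv2.imread("pics/w5.png")
cv2.imwrite("pics/w5c.png",cv2.resize(im[40:220,220:420],None,fx=4,fy=4)[:600])
p=camera_params("wrist"); b=lambda q:B.T@(q-O)
g=im.min(axis=2); mask=(g>140).astype(np.uint8); mask[:115]=0; mask[205:]=0; mask[:,:280]=0; mask[:,360:]=0
mask=cv2.morphologyEx(mask,cv2.MORPH_CLOSE,np.ones((7,7)))
cs,_=cv2.findContours(mask,0,2); c=max(cs,key=cv2.contourArea)
q=cv2.approxPolyDP(cv2.convexHull(c),5,True)[:,0].astype(float); print(q)
for u in q: print(u,b(ray(p,u,.132)))
for n,u,z in [("spool",(241,98),.138),("shelf corner L",(209,232),.11),("R",(428,228),.11),("roof front L",(241,57),.175),("R",(404,53),.175),("mouthL",(275,96),.1),("mouthR",(362,96),.1)]: print(n,b(ray(p,u,z)))
E
```

```text
[[342. 126.]
 [344. 195.]
 [337. 201.]
 [298. 199.]
 [291. 188.]
 [294. 126.]]
[342. 126.] [-0.0685 -0.032   0.132 ]
[344. 195.] [-0.1646 -0.0309  0.132 ]
[337. 201.] [-0.172  -0.0228  0.132 ]
[298. 199.] [-0.1696  0.0208  0.132 ]
[291. 188.] [-0.1558  0.0291  0.132 ]
[294. 126.] [-0.0685  0.0286  0.132 ]
spool [-0.0282  0.0984  0.138 ]
shelf corner L [-0.2011  0.1231  0.11  ]
R [-0.1963 -0.1284  0.11  ]
roof front L [0.0016 0.0925 0.175 ]
R [ 0.0086 -0.1078  0.175 ]
mouthL [0.012  0.0618 0.1   ]
mouthR [ 0.0121 -0.067   0.1   ]
```

View pics/w5c.png

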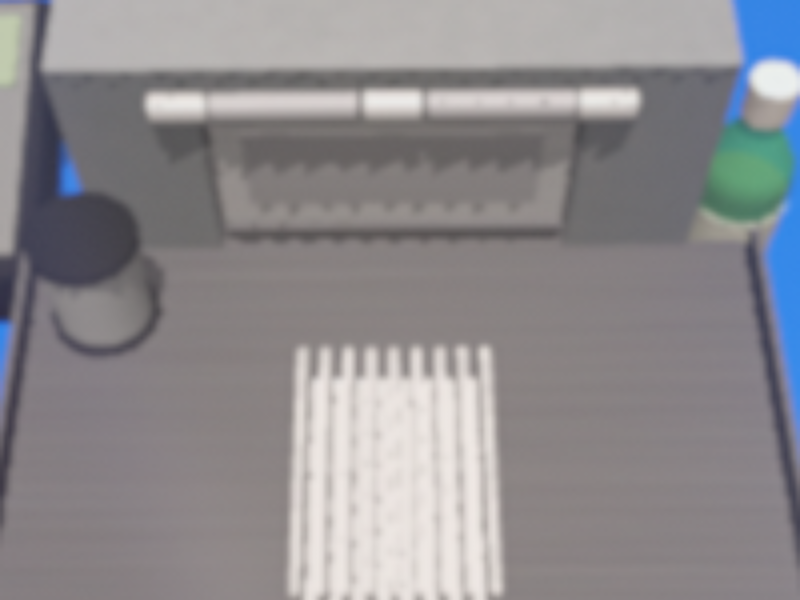

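Call:
step_arm --motion "30 2 -0.7 0 0 0 0; 30 2 -0.7 0 0 0 0; 30 2 -0.7 0 0 0 0; 30 2 -0.7 0 0 0 0; 30 2 -0.7 0 0 0 0; 30 1.2 -0.4 0 0 0 0; 30 1 -0.4 0.1 0 0 0; 30 0 0 0 0 0 0; 30 0 0 0 0 0 0"

```text
time: 8.7
tool_pos: [0.546, -0.1151, 0.1271]
ee_rot: [1.569, 0.871, 1.378]
wrist_force: [-0.4, -0.4, 0.2]
width: 0.0282
```

```bash
python3 - <<'E'
from h import *
import cv2
s,R=st(); to((-.190,-.001,.124),s,R)
cv2.imwrite("pics/w6.png",snapshot("wrist")[:,:,::-1])
cv2.imwrite("pics/s6.png",cv2.resize(snapshot("scene")[60:270,130:400,::-1],None,fx=2.8,fy=2.8))
E
```

```text
t 8.7 box pos [-0.2143 -0.0008  0.1271] W [ 0.546  -0.1151  0.1271] F [-0.4463  0.3363  0.2321] w 0.02815444264205303
Rbox
 [[ 0.6437  0.7653  0.001 ]
 [-0.      0.0013 -1.    ]
 [-0.7653  0.6437  0.0008]] 
q [-0.6657  0.2924  1.4862  0.6163  1.6999 -0.4993]
shift cm in tool [1.8026 1.6639 0.024 ] 2.4532595972931666
```

View pics/w6.png

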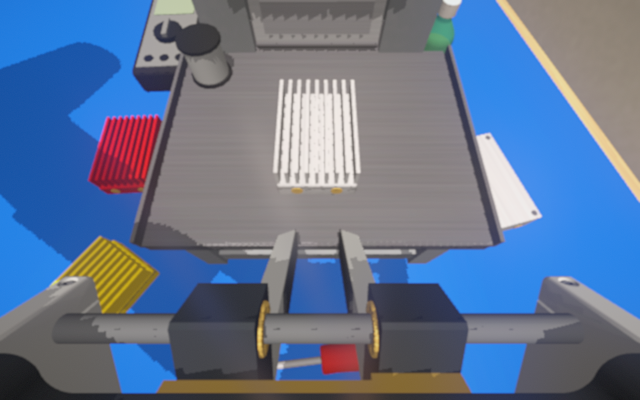

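View pics/s6.png

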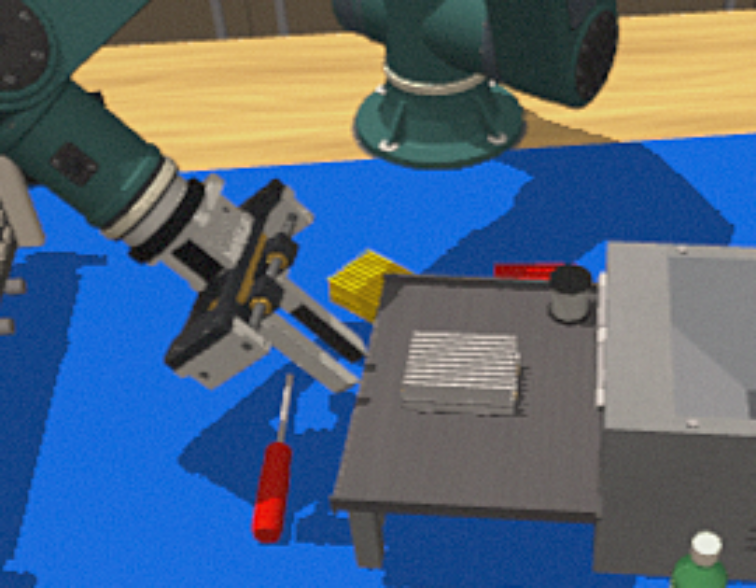

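Call:
step_arm --motion "30 0.47 0.25 0 0 0 0; 30 0.32 0.38 0 0 0 0; 30 0.32 0.38 0 0 0 0; 30 0.26 0.31 0 0 0 0; 30 0.26 0.31 0 0 0 0; 30 0.26 0.31 0 0 0 0; 30 0.26 0.31 0 0 0 0; 30 0.26 0.31 0 0 0 0; 30 0.26 0.31 0 0 0 0; 30 0.26 0.31 0 0 0 0; 30 0.26 0.31 0 0 0 0; 30 0.26 0.31 0 0 0 0; 30 0.26 0.31 0 0 0 0; 30 0.26 0.31 0 0 0 0; 30 0.26 0.31 0 0 0 0; 30 0 0 0 0 0 0"

```text
time: 10.13
tool_pos: [0.5578, -0.0522, 0.1246]
ee_rot: [1.571, 0.87, 1.379]
wrist_force: [1.2, -1.7, -1.4]
width: 0.0283
```

```bash
python3 - <<'E'
from h import *
import cv2
s,R=st(); to((-.010,-.001,.125),s,R)
cv2.imwrite("pics/w7.png",snapshot("wrist")[:,:,::-1])
E
```

```text
t 10.1333 box pos [-0.1503 -0.0003  0.1246] W [ 0.5578 -0.0522  0.1246] F [-1.388  -1.5218 -1.4279] w 0.02827516906547978
Rbox
 [[ 0.6448  0.7644  0.0009]
 [ 0.0007  0.0007 -1.    ]
 [-0.7644  0.6448 -0.0001]] 
q [-0.567   0.252   1.5431  0.6449  1.631  -0.43  ]
shift cm in tool [ 9.0154 10.7498  0.0842] 14.030042929354506
```

View pics/w7.png

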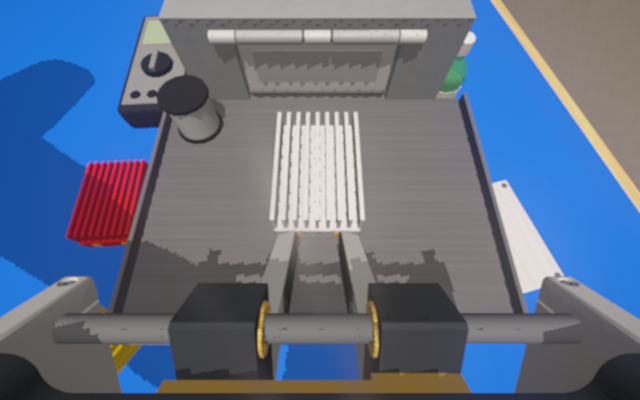

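Call:
step_arm --motion "30 0.29 0.345 0 0 0 0; 30 0.29 0.345 0 0 0 0; 30 0.29 0.345 0 0 0 0; 30 0.29 0.345 0 0 0 0; 30 0.29 0.345 0 0 0 0; 30 0.29 0.345 0 0 0 0; 30 0.29 0.345 0 0 0 0; 30 0.29 0.345 0 0 0 0; 30 0.29 0.345 0 0 0 0; 30 0.29 0.345 0 0 0 0; 30 0.29 0.345 0 0 0 0; 30 0.29 0.345 0 0 0 0; 30 0.29 0.345 0 0 0 0; 30 0.29 0.345 0 0 0 0; 30 0.29 0.345 0 0 0 0; 30 0.29 0.345 0 0 0 0; 30 0.29 0.345 0 0 0 0; 30 0 0 0 0 0 0"

```text
time: 11.68
tool_pos: [0.5725, 0.0231, 0.1248]
ee_rot: [1.571, 0.87, 1.379]
wrist_force: [0.7, -1.8, -0.2]
width: 0.0283
```

```bash
python3 - <<'E'
from h import *
import cv2
s,R=st(); to((-.001,-.001,.125),s,R)
cv2.imwrite("pics/w8.png",snapshot("wrist")[:,:,::-1])
cv2.imwrite("pics/s8.png",cv2.resize(snapshot("scene")[60:270,230:500,::-1],None,fx=2.8,fy=2.8))
E
```

```text
t 11.6833 box pos [-0.0736 -0.0002  0.1248] W [0.5725 0.0231 0.1248] F [-1.6727 -1.0757 -0.2112] w 0.028281906330990966
Rbox
 [[ 0.6449  0.7642  0.001 ]
 [ 0.0007  0.0007 -1.    ]
 [-0.7642  0.6449 -0.    ]] 
q [-0.4385  0.2185  1.5838  0.6759  1.5485 -0.3357]
shift cm in tool [4.663  5.5609 0.083 ] 7.25765755567005
```

View pics/w8.png

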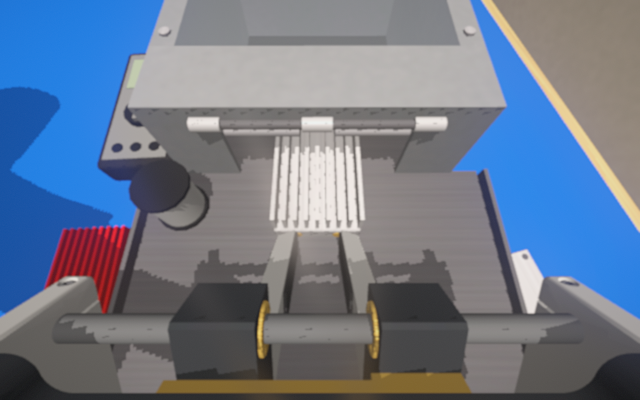

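View pics/s8.png

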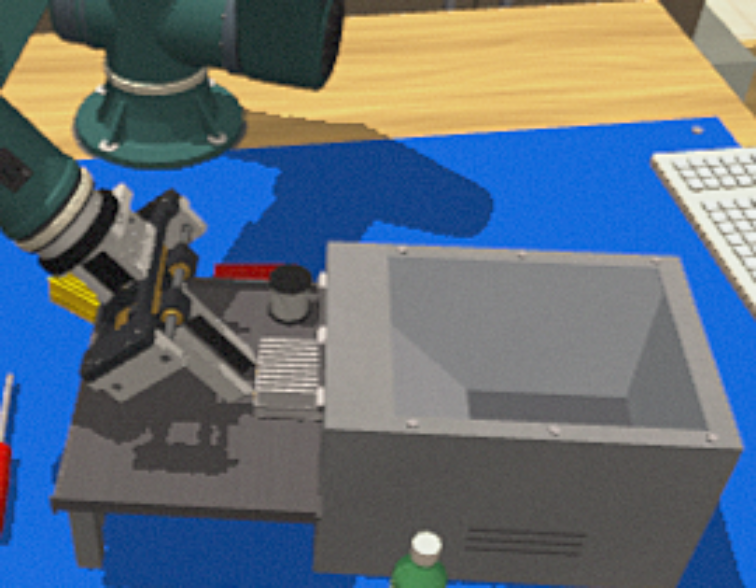

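The module is centred in the mouth with the flap swung open, and forces are about 2 N. I'll push on past the chute edge.

Call:
step_arm --motion "30 0.29 0.345 0 0 0 0; 30 0.29 0.345 0 0 0 0; 30 0.29 0.345 0 0 0 0; 30 0.29 0.345 0 0 0 0; 30 0.29 0.345 0 0 0 0; 30 0.29 0.345 0 0 0 0; 30 0.29 0.345 0 0 0 0; 30 0.29 0.345 0 0 0 0; 30 0.29 0.345 0 0 0 0; 30 0.29 0.345 0 0 0 0; 30 0.29 0.345 0 0 0 0; 30 0.29 0.345 0 0 0 0; 30 0.29 0.345 0 0 0 0; 30 0.29 0.345 0 0 0 0; 30 0.29 0.345 0 0 0 0; 30 0.29 0.345 0 0 0 0; 30 0 0 0 0 0 0; 30 0 0 0 0 0 0"

```text
time: 13.28
tool_pos: [0.5861, 0.0939, 0.1248]
ee_rot: [1.572, 0.869, 1.38]
wrist_force: [-0.1, 0.8, 0.1]
width: 0.028
```

```bash
python3 - <<'E'
from h import *
import cv2
s,R=st()
cv2.imwrite("pics/w9.png",snapshot("wrist")[:,:,::-1])
cv2.imwrite("pics/s9.png",cv2.resize(snapshot("scene")[60:270,230:500,::-1],None,fx=2.8,fy=2.8))
E
```

```text
t 13.2833 box pos [-0.0015  0.      0.1248] W [0.5861 0.0939 0.1248] F [0.7384 0.2771 0.0701] w 0.02799183256082454
Rbox
 [[ 0.6452  0.764   0.0012]
 [ 0.0013  0.0005 -1.    ]
 [-0.764   0.6452 -0.0006]] 
q [-0.3115  0.2063  1.5987  0.6996  1.4686 -0.2417]
```

View pics/w9.png

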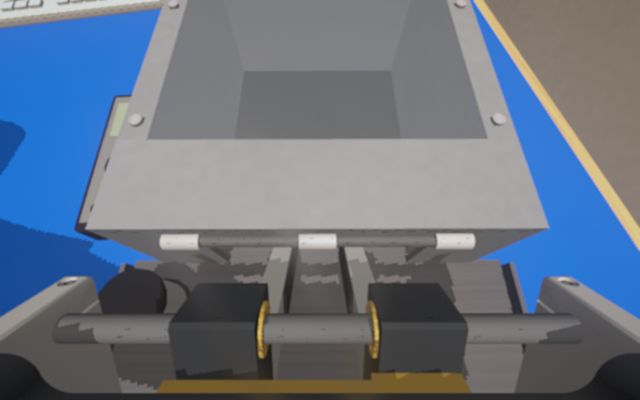

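View pics/s9.png

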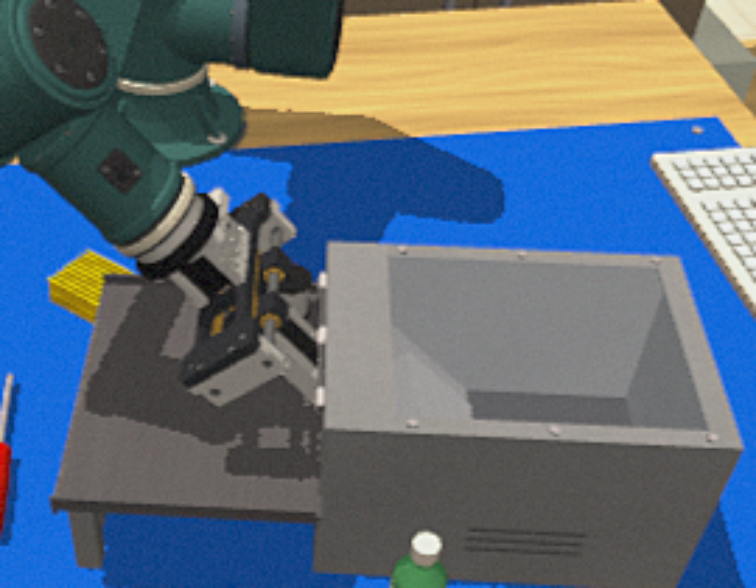

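```bash
python3 - <<'E'
from h import *
import cv2
cv2.imwrite("pics/t9.png",cv2.resize(snapshot("top")[130:285,150:400,::-1],None,fx=3.2,fy=3.2))
E
```

```text
(no output)
```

View pics/t9.png

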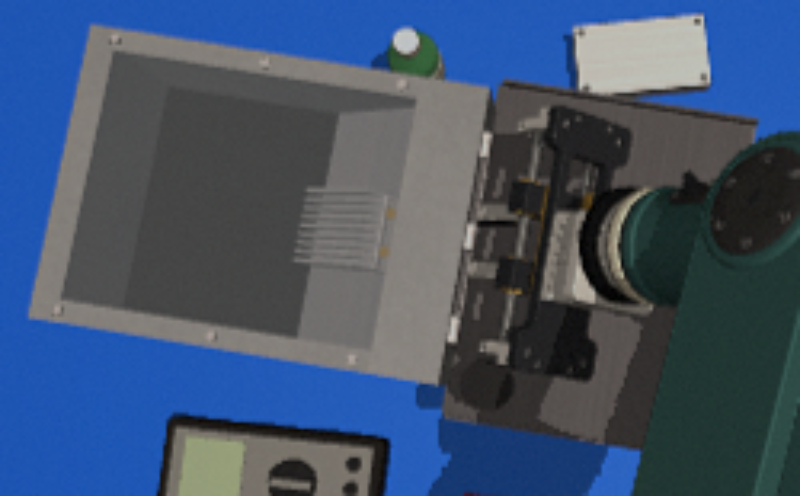

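The top view shows the module on the chute at crop (345,228), past the edge and sliding down. Now I'll draw straight back.

Call:
step_arm --motion "30 -0.32 -0.38 0 0 0 0; 30 -0.32 -0.38 0 0 0 0; 30 -0.32 -0.38 0 0 0 0; 30 -0.32 -0.38 0 0 0 0; 30 -0.32 -0.38 0 0 0 0; 30 -0.32 -0.38 0 0 0 0; 30 -0.32 -0.38 0 0 0 0; 30 -0.32 -0.38 0 0 0 0; 30 -0.32 -0.38 0 0 0 0; 30 -0.32 -0.38 0 0 0 0; 30 -0.32 -0.38 0 0 0 0; 30 -0.32 -0.38 0 0 0 0; 30 -0.5 -0.6 0 0 0 0; 30 -0.5 -0.6 0 0 0 0; 30 -0.5 -0.6 0 0 0 0; 30 -0.5 -0.6 0 0 0 0; 30 -0.5 -0.6 0 0 0 0; 30 -0.5 -0.6 0 0 0 0; 30 0 0 0 0 0 0; 30 0 0 0 0 0 0"

```text
time: 15.1
tool_pos: [0.566, -0.0123, 0.1245]
ee_rot: [1.571, 0.871, 1.377]
wrist_force: [-0.0, 0.9, -0.4]
width: 0.0281
```

```bash
python3 - <<'E'
from h import *
import cv2
s,R=st()
cv2.imwrite("pics/w10.png",snapshot("wrist")[:,:,::-1])
cv2.imwrite("pics/t10.png",cv2.resize(snapshot("top")[130:285,150:400,::-1],None,fx=3.2,fy=3.2))
E
```

```text
t 15.1 box pos [-0.1096 -0.0006  0.1245] W [ 0.566  -0.0123  0.1245] F [ 0.8701  0.2049 -0.3757] w 0.028103345850810185
Rbox
 [[ 0.6443  0.7647 -0.0008]
 [-0.0005 -0.0006 -1.    ]
 [-0.7647  0.6443  0.    ]] 
q [-0.4997  0.2316  1.5681  0.6618  1.5861 -0.3795]
```

View pics/w10.png

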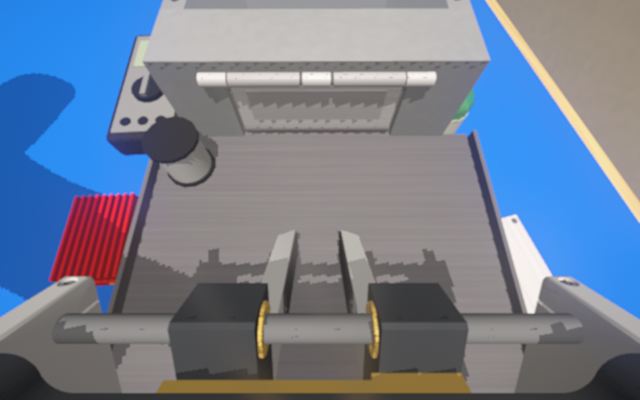

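View pics/t10.png

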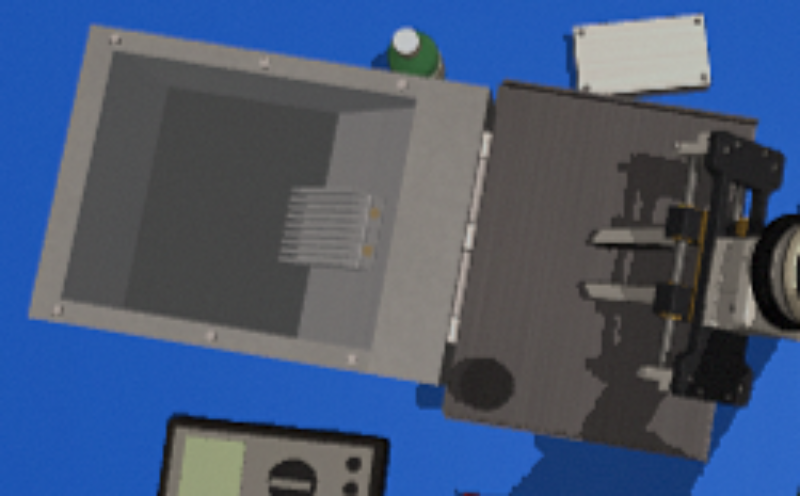

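Flap hangs shut, shelf empty. I'll wait and check that the module has come to rest.

Call:
step_arm --motion "30 -1 0 0 0 0 0; 30 -2 0 0 0 0 0; 30 -2 0 0 0 0 0; 30 0 0 0 0 0 0; 30 0 0 0 0 0 0; 30 0 0 0 0 0 0; 30 0 0 0 0 0 0; 30 0 0 0 0 0 0; 30 0 0 0 0 0 0; 30 0 0 0 0 0 0; 30 0 0 0 0 0 0; 30 0 0 0 0 0 0; 30 0 0 0 0 0 0; 30 0 0 0 0 0 0; 30 0 0 0 0 0 0; 30 0 0 0 0 0 0"

```text
time: 16.53
tool_pos: [0.5597, -0.0434, 0.1628]
ee_rot: [1.571, 0.871, 1.378]
wrist_force: [0.0, 0.1, 0.4]
width: 0.0283
```

```bash
python3 - <<'E'
from h import *
import cv2
s,R=st()
cv2.imwrite("pics/w11.png",snapshot("wrist")[:,:,::-1])
im=cv2.resize(snapshot("top")[130:285,150:400,::-1],None,fx=3.2,fy=3.2)
cv2.imwrite("pics/t11.png",im)
d=cv2.absdiff(im,cv2.imread("pics/t10.png"))[30:380,50:420].max(2); print("diff in pane, mean/99.9%/max",d.mean(),np.percentile(d,99.9),d.max())
cv2.imwrite("pics/s11.png",cv2.resize(snapshot("scene")[60:320,210:500,::-1],None,fx=2.2,fy=2.2))
# predicted pixels if resting on chute with lower edge on the catch floor
p=camera_params("top"); q=np.sqrt(.5); ax=np.array([q,0,-q]); up=np.array([q,0,q])
low=np.array([.138,0,.01]); 
for l in (0,-.09):
  for w in(-.03,.03):
    X=low+l*ax*1+up*.032+np.array([0,w,0]); u=proj(p,O+B@X); print((u-[150,130])*3.2)
E
```

```text
t 16.5333 box pos [-0.1413 -0.0005  0.1628] W [ 0.5597 -0.0434  0.1628] F [ 0.0622 -0.0093  0.4498] w 0.028314826259058703
Rbox
 [[ 0.6441  0.7649  0.0001]
 [-0.0001  0.0001 -1.    ]
 [-0.7649  0.6441  0.0001]] 
q [-0.5521  0.2142  1.5079  0.6519  1.6793 -0.3736]
diff in pane, mean/99.9%/max 1.4365637065637065 5.0 15
[290.9869 188.3176]
[277.0629 259.9499]
[353.6025 188.0833]
[339.2088 264.5601]
```

View pics/t11.png

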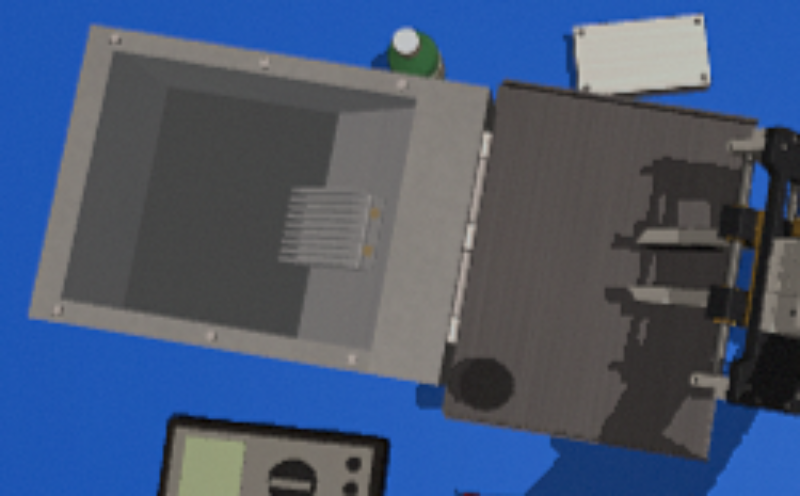

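View pics/s11.png

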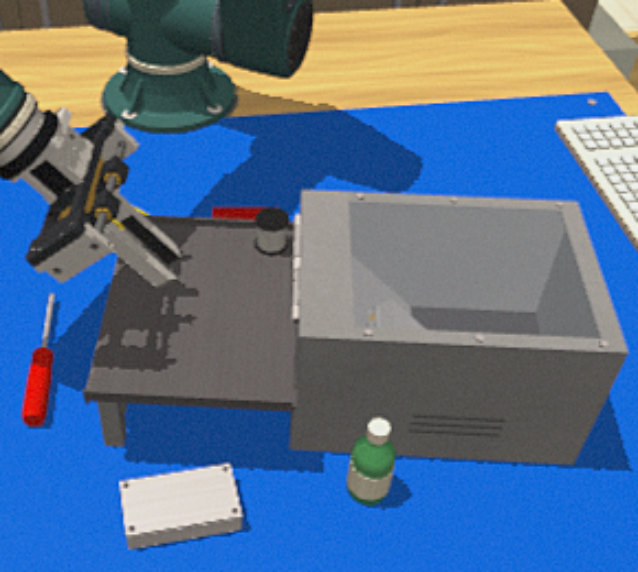

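View pics/w11.png

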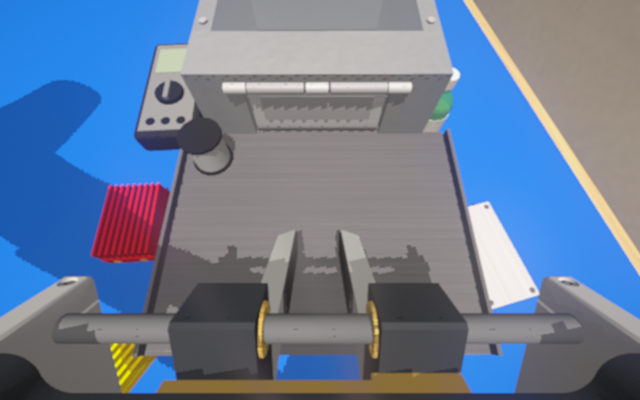

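The module's fin corners, at crop (290,188) and (279,262), match the prediction for resting at the chute's foot, at (291,188) and (277,260). It hasn't moved in 1.4 s, the flap is shut and nothing else has shifted.

```bash
python3 -c "
from bench import robot
print(robot.close_job())"
```

```text
the job is handed in; nothing more can be done
None
```

The failed amplifier module is at the bottom of the chute inside the quarantine box, the flap is shut, and I handed the job in at about 16.7 s. The hand-in gives no verdict.

**What I did:** I pushed the module about 40 mm sideways with two fingertips, which centred and squared it to the mouth. Then I tilted the fingers 0.7 rad, pushed it flat through the flap past the chute edge, and drew straight back out.

**Last checks:**
- **Module:** its fin corners in the top view matched the pose predicted for lying at the chute's foot to within about 2 pixels of the enlarged crop. That puts its origin at about x = 0.106 m and z = 0.042 m in the box's frame. It had not moved in pictures 1.4 s apart.
- **Flap:** it hangs shut by eye in the wrist view; I did not measure its angle.
- **Robot:** it was clear of everything, and wrist-force readings taken after each move never exceeded about 6 N.
- **Bystanders:** the spool, bottle, lidded module and driver looked unmoved. The multimeter, only partly in view, did too.

No check failed. The camera measurements of the box and module differed by at most about 3 mm between views. The exception was the mouth's edges, which read about 12 mm too deep in one steep wrist view, and I did not use those points.

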